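# Run the loose wing nut of the press box down

### The arm

A 6-joint arm with a two-finger parallel gripper is mounted at the origin on a cart in front of the work surface, level with it; the furniture and walls round the work are solid. World frame = base frame: x ahead of the robot, y to its left, z up, the work surface at z = 0. Lengths are in m, angles in degrees, forces in N, time in s.
With the tool pointing down it reaches from about 0.3 to 0.95 m from the base axis. Payload 3.1 kg.
Tool frame: the origin (TCP) lies where the fingers leave the gripper's body, on its centre line; the fingertips stand arm.tip_extent ahead of it and the grasp point (between the pads) lies 54 mm ahead of it (arm.tip_extent is the distance from the TCP to the fingertips, in m); z points along the fingers, y is the line along which they close (so a half turn about z gives the same grasp; the last joint's range is limited). The gripper opens to 85 mm and grips with 20 to 120 N. Pads are 22 mm wide; open, the fingers measure 114 mm over their backs; the gripper's body (76 mm by 85 mm) begins 54 mm behind the grasp point. The pads swing forward as they close: fully open they stand 13 mm farther back than shut.
Start: joints at [71.408, 17.653, 93.61, -0, 68.738, -3.994], TCP at [0.158, 0.605, 0.304] pointing down, gripper open.
Joint ranges: [-175.34, 175.34], [-45.06, 112.39], [2.9, 150.54], [-68.45, 248.45], [3.09, 151.38], [-168.51, 168.51]. Speed limits (degrees/s): [159.86, 159.86, 180, 180, 180, 180].

### API

Orientations are given as a 3x3 rotation matrix whose columns are the frame's x, y, z axes.
In Python, from cell import arm, get_image, spotter gives the robot as it stands.
- The arm moves only by the tool move_arm, never from a script. Its argument "motion" is text: rows parted by semicolons, each of 4 numbers parted by spaces: the shift along the tool's x, y, z scaled (see below), then the turn about the tool's z scaled (see below). In form: dx dy dz spin; .... A call has 1 to 5 rows; each row shifts and turns the commanded pose from where the row before left it, along the tool's axes as they then stand; what a row does not reach is not made up. The controller multiplies each number of a shift by 0.1 m and each number of a turn by 180 degrees. A row lasts 1/12 s, in which the tool goes at most 41.7 mm and 7.16 degrees, less where a joint would pass 70% of its speed; a pose out of reach is approached as far as the arm can. A call with a number of a shift or a turn outside -1 to 1 is refused whole. A call with a gripper value outside its range is refused whole. "gripper" is the opening, from -1 (shut) to 1 (fully open), set as the call begins (left out, the last holds). The fingers move at their own pace and stop on an object; "grip_force" is the grip in N (left out, the last holds). Time passes only in rows, so rows that do not move let the fingers close. It gives the time, the measured TCP pose, the force, the opening and the grip force at its end, in the units of the state.
- arm.get_obs(): the state, without advancing time (a new reading comes with each control period).
- get_image(name): name is "scene" or "top" or "wrist"; returns a dict with "img" (400x640x3 uint8, blue, green, red), "fx", "fy", "cx", "cy" (pixels), "D" ([k1, k2, p1, p2, k3] as OpenCV has them; the pictures are not rectified), "world_from_camera" (4x4, takes a point from camera to world coordinates). Camera axes: x right, y down, z forward; pixel columns grow to the right and rows downward; lengths in m; the calibration is good to about 2 mm. A picture is of the moment at which its call begins. There is no depth.
- arm.finish_job(): hands the job in; it is judged then, once.
Trained networks look in the newest picture that a camera, given by its name, has taken for a name from the list of things; names that differ only in an ending like _2 or _b are one class to them, and where a whole thing is asked for, a point or a joint stands for the part that bears it (a point fixed in the world has none). Each returns a list of dicts, best first, with "conf" (0 to 1); they miss things now and then, are a little off and sometimes report something else, mostly with a low value. They report only what shows in the picture. A call takes as long as a camera call.
- spotter.find_in(camera, label): "box" ([left, top, right, bottom] in pixels, round what is visible of it).
The state is a dict: "clock": time; "joint_pos": joint angles; "joint_vel": joint speeds; "joint_efforts": joint torques, N m; "tool_pos": TCP position; "ee_rot": TCP orientation; "wrist_force": force on the tool from outside, world axes, zero at the start; "ft_torque": the same for the moment, N m; "finger_gap": finger opening in m; "gripper_force": force on a finger pad.
Only numpy, scipy, OpenCV 4.12 (cv2) and the standard library are available. Lean on these libraries where they do the work, as an engineer would, in place of code of your own. Each camera call takes 0.05 s, during which the arm holds its last target. There are 200 camera calls.

### The job

One of the two wing nuts on the lid of the small steel press box is still up its stud: turn it clockwise (seen from above) by pushing its wings round with repeated fingertip strokes, never pinching them, until it is fully down and snug on the lid like the other one. Lift nothing: the box must stay standing where it is rather than be shoved about or carried, the nut that is already down must stay tight, and the other things on the worktop must be left alone.

Things in the scene. Friction and masses are not known exactly. Their poses are not given: they have to be found in the camera images.
- lid_centre (a point): Centre of the lid's upper face, 56 mm above the underside of the press box: loose steel box, about 2.4 kg, on rubber feet; lid 204 mm (x) by 104 mm (y), z up. Studs 10 mm thick, 28 mm tall at x = +70 mm (loose nut) and -70 mm (tight nut). Between them a dark arched carrying handle, x from -28 to +28 mm, 8 mm thick, rising 36 mm above the lid.
- loose_nut_mid (a point): Brass wing nut to be turned: point on its axis, 14 mm above its underside (above the lid when fully down). Axes turn with the nut: wings along its +x and -x, z up. Wings are upright plates 5 mm thick, lobes 16 to 38 mm from the axis, 5 to 27 mm above the underside; hub 21 mm wide, up to 15 mm. It cannot come off and stays where it is left.
- loose_nut_tighten_faces: The two broad wing faces of the loose nut that are pushed to tighten it (clockwise): +y face of the +x wing, -y face of the -x wing, each 2.5 mm from the wing's mid-plane. Origin on the nut's axis at its underside, axes as the nut's.
- loose_nut_undo_faces: The opposite broad faces of the same two wings; same origin and axes. Pressing these and the tightening faces at the same time is pinching.
- loose_nut (a joint): Angle in rad by which the loose nut still has to be turned: 0 = fully down on the lid (hard stop), positive = up, starts between 5.5 and 9.5. It falls when the nut is turned clockwise seen from above. The nut sinks 6 mm per turn (0.955 mm per rad). Turning takes about 0.035 N m (1.2 N at 30 mm from the axis).
- tight_nut_mid (a point): The equal wing nut at the other end of the lid, already fully down; point on its axis 14 mm above its underside; same axes and sizes as the loose one.
- tight_nut (a joint): Angle in rad by which the other nut is undone; 0 = fully down, its state at the start.
- tomato_tin: Bystander, to be left alone: printed food tin, 57 mm wide, 72 mm tall; origin at the centre of its underside.
- garlic: Bystander, to be left alone: garlic bulb, 53 mm; origin at the centre of its underside.
- teaspoon: Bystander, to be left alone: steel teaspoon lying down, 130 x 27 mm; origin at the centre of its underside.
- spice_jar: Bystander, to be left alone: spice jar with dark cap, 41 mm wide, 105 mm tall; origin at the centre of its underside.
- saucer: Bystander, to be left alone: white saucer, 115 mm wide, 16 mm high; origin at the centre of its underside.
- salt_mill: Bystander, to be left alone: small salt shaker, 44 mm wide, 90 mm tall; origin at the centre of its underside.
- glass: Bystander, to be left alone: clear drinking glass, 81 mm wide, 92 mm tall; origin at the centre of its underside.

How it is judged:
By the outcome, as a careful person would: the job done as asked, in the order asked, and still so for the second after the job is handed in, with the robot touching nothing.
It also fails if it takes over 58 s, if anything falls off the work surface, if the arm or the gripper's body presses on something with over 40 N, if the wrist force passes 120 N, or if a joint passes its speed limit or range.

## Working session

There is one attempt and no reset: what is moved stays moved. The work goes in short steps, Python scripts to look and compute and a tool call to move; the robot and the scene stay as the last step left them, time stands still between calls to the robot, and variables do not carry over. Pictures are saved under pics/ and viewed, at most 10 in all, crops included, and the job is handed in when it is done.

Besides the shell and the picture viewer there is one more tool, called after ">>>" by a JSON object that holds its "op" and its "data". move_arm: Moves the arm, as the interface text tells. Its arguments: {"type":"object","properties":{"motion":{"type":"string"},"gripper":{"type":"number"},"grip_force":{"type":"number"}},"required":["motion"]}

```bash
mkdir -p pics; ls; python3 - <<'E'
from cell import arm,get_image,spotter
import cv2,numpy as np
o=arm.get_obs(); print(o['clock'],o['tool_pos'],o['ee_rot'],arm.tip_extent,o['finger_gap'])
for c in ['scene','top']:
    d=get_image(c); cv2.imwrite(f'pics/{c}0.png',d['img']); print(c,d['fx'],d['fy'],d['cx'],d['cy'],d['D'],np.array(d['world_from_camera']).round(4).tolist())
    for l in ['lid_centre','loose_nut','loose_nut_mid','tight_nut_mid','tight_nut']:
        print(l,[(np.round(r['box']).tolist(),round(r['conf'],2)) for r in spotter.find_in(c,l)[:3]])
E
```

```text
pics
0.0 [0.15734039 0.60418296 0.30261956] [[-9.67715776e-01  2.52042887e-01 -7.48781141e-04]
 [ 2.52043945e-01  9.67713245e-01 -2.21909915e-03]
 [ 1.65297272e-04 -2.33618301e-03 -9.99997257e-01]] 0.0726 0.08519731815753388
scene 377.3852105689644 377.3852105689644 316.52742005767976 195.0645725372705 [-0.00881131  0.          0.          0.          0.        ] [[-0.5839, -0.4895, 0.6477, -0.0161], [-0.8115, 0.3745, -0.4486, 0.3843], [-0.0229, -0.7875, -0.6158, 0.6008], [0.0, 0.0, 0.0, 1.0]]
lid_centre [([268.0, 177.0, 338.0, 253.0], 0.73)]
loose_nut [([275.0, 174.0, 305.0, 189.0], 0.77)]
loose_nut_mid [([272.0, 177.0, 305.0, 187.0], 0.78)]
tight_nut_mid [([302.0, 206.0, 318.0, 231.0], 0.61), ([375.0, 134.0, 392.0, 167.0], 0.57)]
tight_nut [([306.0, 203.0, 319.0, 232.0], 0.42)]
top 377.9977957723736 377.9977957723736 320.46263793112666 199.64952428387204 [-0.01087591  0.          0.          0.          0.        ] [[0.0057, -0.9811, 0.1935, 0.3644], [-0.9998, -0.0094, -0.0184, -0.0039], [0.0199, -0.1933, -0.9809, 0.9043], [0.0, 0.0, 0.0, 1.0]]
lid_centre [([263.0, 147.0, 328.0, 240.0], 0.94)]
loose_nut []
loose_nut_mid []
tight_nut_mid [([282.0, 208.0, 293.0, 238.0], 0.64)]
tight_nut [([281.0, 205.0, 297.0, 238.0], 0.41)]
```

```bash
python3 - <<'E'
import cv2,numpy as np
a=cv2.imread('pics/scene0.png');b=cv2.imread('pics/top0.png')
cv2.imwrite('pics/a.png',cv2.resize(np.hstack([a,b]),(800,250)))
A=cv2.resize(a[150:270,240:360],(400,400),interpolation=cv2.INTER_CUBIC)
B=cv2.resize(b[135:255,235:355],(400,400),interpolation=cv2.INTER_CUBIC)
cv2.imwrite('pics/b.png',np.vstack([np.hstack([A,B]),cv2.resize(b,(800,500))[:200]]) if 0 else np.hstack([A,B]))
cv2.imwrite('pics/c.png',np.vstack([cv2.resize(np.hstack([a,b]),(800,200)),np.hstack([A,B])]))
E
```

```text
(no output)
```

View pics/c.png

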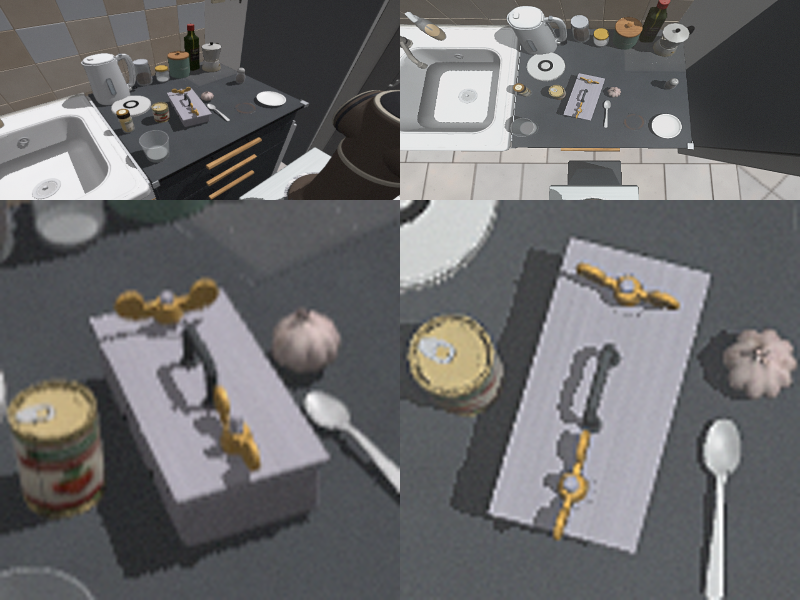

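View pics/top0.png

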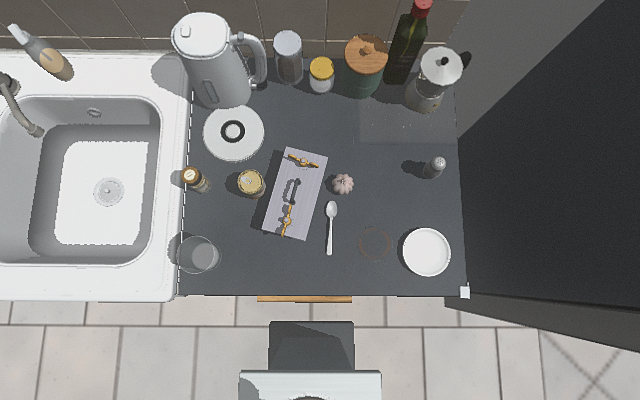

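The top view shows the box at about (295,193), with the far nut at (303,160) and the near nut at (288,220). Next I fit the lid pose from the lid corners in both pictures.

```bash
cat > h.py <<'E'
import numpy as np,cv2
from cell import arm,get_image,spotter
from scipy.optimize import least_squares
def proj(d,P):
    T=np.linalg.inv(np.array(d['world_from_camera'])); K=np.array([[d['fx'],0,d['cx']],[0,d['fy'],d['cy']],[0,0,1.]])
    return cv2.projectPoints(np.array(P,float).reshape(-1,3),cv2.Rodrigues(T[:3,:3])[0],T[:3,3],K,np.array(d['D'],float))[0][:,0]
def ray(d,uv,z):
    K=np.array([[d['fx'],0,d['cx']],[0,d['fy'],d['cy']],[0,0,1.]]);W=np.array(d['world_from_camera'])
    p=cv2.undistortPoints(np.array(uv,float).reshape(-1,1,2),K,np.array(d['D'],float))[:,0]
    v=np.c_[p,np.ones(len(p))]@W[:3,:3].T
    return W[:3,3]+v*((z-W[2,3])/v[:,2])[:,None]
def box2w(p,P):
    c,s=np.cos(p[2]),np.sin(p[2]);P=np.array(P,float).reshape(-1,3)
    return np.c_[p[0]+c*P[:,0]-s*P[:,1],p[1]+s*P[:,0]+c*P[:,1],P[:,2]+.056]
E
python3 - <<'E'
from h import *
C=[(.102,.052,0),(.102,-.052,0),(-.102,-.052,0),(-.102,.052,0)]
uv={'top':[(286,146.1),(328,156.6),(305.5,240.6),(262,229.8)],'scene':[(267,185.4),(306.6,176.4),(338.4,227.4),(293.1,240.6)]}
ds={k:get_image(k) for k in uv}
for k in uv: print(k,ray(ds[k],uv[k],.056).round(4).tolist())
f=lambda p:np.concatenate([(proj(ds[k],box2w(p,C))-uv[k]).ravel() for k in uv])
r=least_squares(f,[.4,.05,-.25]);print(r.x,np.degrees(r.x[2]),r.fun.round(1))
for k in uv:
  for x in (.07,-.07): print(k,x,proj(ds[k],box2w(r.x,[(x,0,0),(x,0,.028)])).round(1).tolist())
E
```

```text
top [[0.6592, 0.0619, 0.056], [0.6346, -0.0369, 0.056], [0.438, 0.0132, 0.056], [0.4615, 0.1112, 0.056]]
scene [[0.6612, 0.061, 0.056], [0.6336, -0.0371, 0.056], [0.4389, 0.0154, 0.056], [0.4637, 0.1132, 0.056]]
[ 0.54893     0.03777733 -0.25246766] -14.465331203657595 [-0.3 -0.6  0.5 -0.   0.1  0.4 -1.1 -0.8 -0.5  0.4  0.  -0.3  1.5 -0.
 -0.   0.2]
top 0.07 [[303.5, 163.7], [303.2, 160.1]]
top -0.07 [[287.1, 221.3], [286.3, 219.6]]
scene 0.07 [[290.9, 188.0], [290.2, 178.5]]
scene -0.07 [[311.4, 224.3], [311.0, 214.4]]
```

>>> {"op": "move_arm", "data": {"motion": "-0.33 -0.25 0 0;-0.33 -0.25 0 0;-0.33 -0.25 0 0;-0.33 -0.25 0 0;-0.33 -0.25 0 0", "gripper": -0.06}}

```text
clock: 1.12
tool_pos: [0.2864, 0.4408, 0.304]
ee_rot: [[-0.968, 0.251, 0.0], [0.251, 0.968, 0.0], [-0.0, 0.0, -1.0]]
wrist_force: [1.4, 0.3, 1.6]
finger_gap: 0.0399
gripper_force: 0.0
```

>>> {"op": "move_arm", "data": {"motion": "-0.33 -0.25 0 0;-0.33 -0.25 0 0;-0.33 -0.25 0 0;-0.33 -0.25 0 0;-0.33 -0.25 0 0"}}

```text
clock: 1.53
tool_pos: [0.4148, 0.278, 0.3043]
ee_rot: [[-0.968, 0.252, 0.001], [0.252, 0.968, 0.001], [-0.001, 0.001, -1.0]]
wrist_force: [0.1, 0.9, -0.9]
finger_gap: 0.0399
gripper_force: 0.0
```

>>> {"op": "move_arm", "data": {"motion": "-0.33 -0.25 0 0;-0.33 -0.25 0 0;-0.33 -0.25 0 0;-0.33 -0.25 0 0;-0.33 -0.25 0 0"}}

```text
clock: 1.95
tool_pos: [0.5431, 0.1153, 0.3042]
ee_rot: [[-0.968, 0.252, 0.001], [0.252, 0.968, 0.0], [-0.001, 0.0, -1.0]]
wrist_force: [0.1, 1.4, -0.0]
finger_gap: 0.04
gripper_force: 0.0
```

>>> {"op": "move_arm", "data": {"motion": "-0.33 -0.25 0 0;-0.33 -0.25 0 0;-0.33 -0.25 0 0"}}

```text
clock: 2.2
tool_pos: [0.62, 0.0177, 0.3041]
ee_rot: [[-0.968, 0.252, 0.001], [0.252, 0.968, 0.0], [-0.0, 0.0, -1.0]]
wrist_force: [0.3, 0.9, 0.1]
finger_gap: 0.0403
gripper_force: 0.0
```

```bash
python3 - <<'E'
from h import *
d=get_image('wrist');o=arm.get_obs()
print(o['clock'],o['tool_pos'].round(4),o['ee_rot'].round(3).tolist(),o['joint_pos'],o['finger_gap'],arm.tip_extent,o['wrist_force'])
W=np.array(d['world_from_camera']);print(W.round(3).tolist(),d['fx'])
cv2.imwrite('pics/w1.png',d['img'])
p=[.54893,.03778,-.25247]
for x in (.07,-.07): print(proj(d,box2w(p,[(x,0,0),(x,0,.028)])).round(1).tolist())
for l in ['loose_nut_mid','tight_nut_mid']: print(l,[(r['box'],r['conf']) for r in spotter.find_in('wrist',l)[:2]])
E
```

```text
2.25 [0.6246 0.0113 0.3042] [[-0.967, 0.256, 0.007], [0.256, 0.967, -0.006], [-0.009, -0.004, -1.0]] [ -2.82262274  17.41387212  93.87766144  -0.36142174  68.28099345
 -77.86923715] 0.04018699668991846 0.0726 [ 4.50350639 -3.26727382  1.27920731]
[[0.253, 0.93, 0.266, 0.553], [0.967, -0.244, -0.069, 0.035], [0.0, 0.275, -0.961, 0.375], [0.0, 0.0, 0.0, 1.0]] 297.5058862422174
[[323.5, 182.0], [323.6, 187.6]]
[[323.1, 41.5], [323.2, 33.5]]
loose_nut_mid [([283.3, 177.9, 360.3, 197.0], 0.61)]
tight_nut_mid [([316.3, 0.0, 333.6, 79.0], 0.66)]
```

View pics/w1.png

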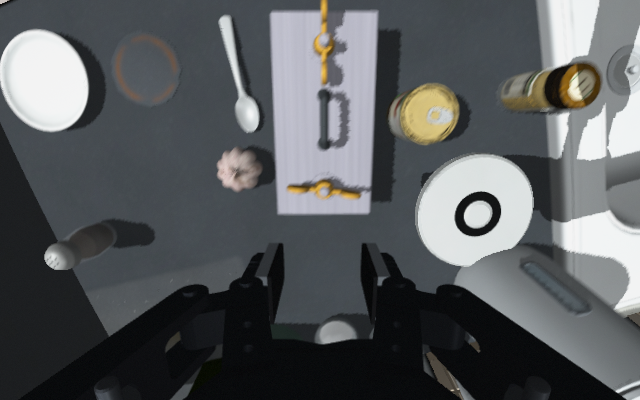

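The wrist view shows the loose nut at (324,188) with wing tips at (288,187) and (360,196). The tight nut is at (324,43), lined up with the box, and the handle is at (324,120).

```bash
python3 - <<'E'
from h import *
d=get_image('wrist');o=arm.get_obs();print(o['clock'],o['tool_pos'].round(4),o['joint_vel'].round(1))
im=d['img'];cv2.imwrite('pics/w2.png',im)
hsv=cv2.cvtColor(im,cv2.COLOR_BGR2HSV)
m=cv2.inRange(hsv,(10,110,90),(35,255,255));
c=proj(d,box2w([.54893,.03778,-.25247],[(.07,0,.02)]))[0];print(c)
u,v=c.astype(int);mm=np.zeros_like(m);mm[v-25:v+25,u-48:u+48]=m[v-25:v+25,u-48:u+48]
ys,xs=np.nonzero(mm)
for h in (0,.007):
  P=ray(d,np.c_[xs,ys],.056+.016+h)[:,:2]
  (cx,cy),(a,b),_=cv2.minAreaRect((P*1000).astype(np.float32));U,S,V=np.linalg.svd(P-P.mean(0));print(h,len(xs),(cx,cy),(a,b),P.mean(0),np.degrees(np.arctan2(V[0,1],V[0,0])))
C=[(.102,.052,0),(.102,-.052,0),(-.102,-.052,0),(-.102,.052,0)]
P0=[.54893,.03778,-.25247];print('lid px',proj(d,box2w(P0,C)).round(0).tolist(),'stud',box2w(P0,[(.07,0,0),(-.07,0,0)]).round(4))
v=im[max(0,v-45):v+45,u-70:u+70];cv2.imwrite('pics/w2c.png',cv2.resize(v,None,fx=5,fy=5,interpolation=cv2.INTER_CUBIC))
E
```

```text
2.4 [0.6193 0.0185 0.3035] [ 2.2 -1.3  1.9  0.4  0.3 -0.1]
[324.33025749 185.26865862]
0 420 (619.7479248046875, 21.45548439025879) (76.1990737915039, 19.467618942260742) [0.62073241 0.02046654] -111.07670962530582
0.007 420 (618.228759765625, 21.75883674621582) (74.43746948242188, 19.017505645751953) [0.61919054 0.02079278] -111.07670962530581
lid px [[371.0, 209.0], [278.0, 210.0], [269.0, 5.0], [378.0, 4.0]] stud [[0.6167 0.0203 0.056 ]
 [0.4811 0.0553 0.056 ]]
```

View pics/w2c.png

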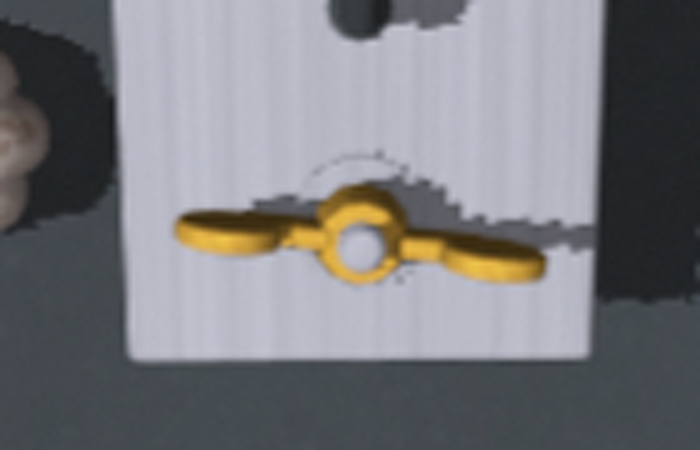

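>>> {"op": "move_arm", "data": {"motion": "0.015 0 0.14 -0.039;0 0 0.14 -0.039;0 0 0.14 -0.039;0 0 0.14 -0.039;0 0 0.14 -0.039"}}

```text
clock: 2.82
tool_pos: [0.6164, 0.0218, 0.2334]
ee_rot: [[-0.934, -0.358, -0.0], [-0.358, 0.934, 0.001], [0.0, 0.001, -1.0]]
wrist_force: [0.7, 0.8, 0.6]
finger_gap: 0.04
gripper_force: 0.0
```

>>> {"op": "move_arm", "data": {"motion": "0 0 0.14 -0.039;0 0 0.14 -0.039;0 0 0.14 -0.039;0 0 0.14 -0.039;0 0 0 0"}}

```text
clock: 3.23
tool_pos: [0.6143, 0.0218, 0.1748]
ee_rot: [[-0.659, -0.753, -0.007], [-0.753, 0.659, 0.001], [0.004, 0.006, -1.0]]
wrist_force: [-0.6, -0.4, -1.2]
finger_gap: 0.0402
gripper_force: 0.0
```

```bash
python3 - <<'E'
from h import *
d=get_image('wrist');o=arm.get_obs();print(o['clock'],o['tool_pos'].round(4),o['ee_rot'].round(3).tolist(),o['joint_pos'].round(1),o['wrist_force'])
cv2.imwrite('pics/w3.png',d['img'])
T=o['tool_pos'];R=o['ee_rot']
print('axis px at lid/top',proj(d,[(.618,.020,.056),(.618,.020,.084)]).round(0).tolist())
for e in (.068,.0726,.082): print(e,proj(d,[T+R@np.array([sx*.011,s*.020,e]) for s in (1,-1) for sx in (1,-1)]).round(0).tolist())
E
```

```text
3.2833 [0.6153 0.0216 0.1762] [[-0.662, -0.749, -0.005], [-0.749, 0.662, 0.0], [0.003, 0.004, -1.0]] [  -2.1   25.    99.8    0.    55.5 -140.6] [-0.36662027  0.6065892  -0.27120624]
axis px at lid/top [[316.0, 229.0], [316.0, 245.0]]
0.068 [[362.0, 243.0], [360.0, 282.0], [281.0, 242.0], [283.0, 281.0]]
0.0726 [[360.0, 239.0], [359.0, 277.0], [283.0, 239.0], [284.0, 277.0]]
0.082 [[358.0, 232.0], [357.0, 269.0], [285.0, 232.0], [286.0, 269.0]]
```

View pics/w3.png

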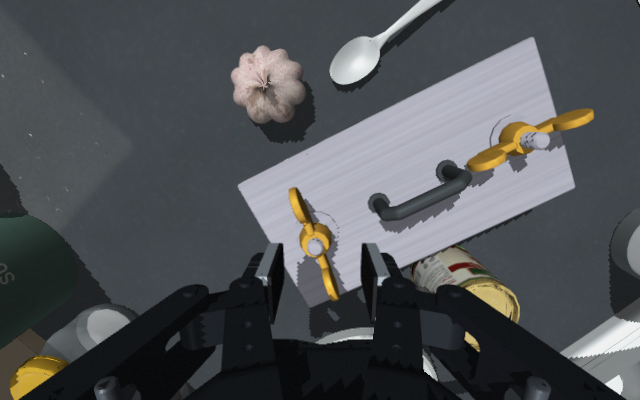

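Stud top appears at (316,246), as predicted, and the fingertips at about (283,243) fit a tip reach of about 70 mm. I'll lower and start the first stroke.

>>> {"op": "move_arm", "data": {"motion": "0 0 0.1 0;0 0 0.1 0;0 0 0.1 0;0 0 0.1 0;0 0 0 0"}}

```text
clock: 3.7
tool_pos: [0.6156, 0.0201, 0.135]
ee_rot: [[-0.662, -0.749, -0.005], [-0.749, 0.662, 0.0], [0.003, 0.004, -1.0]]
wrist_force: [-0.3, 1.0, 0.7]
finger_gap: 0.04
gripper_force: 0.0
```

>>> {"op": "move_arm", "data": {"motion": "0 0 0 0.039;0 0 0 0.039;0 0 0 0.039;0 0 0 0.039;0 0 0 0.039"}}

```text
clock: 4.12
tool_pos: [0.6178, 0.0199, 0.1378]
ee_rot: [[-0.974, -0.227, 0.0], [-0.227, 0.974, -0.0], [-0.0, -0.0, -1.0]]
wrist_force: [0.7, 0.7, -0.2]
finger_gap: 0.0403
gripper_force: 0.7
```

>>> {"op": "move_arm", "data": {"motion": "0 0 0 0.039;0 0 0 0.039;0 0 0 0.039;0 0 0 0.039;0 0 0 0.039"}}

```text
clock: 4.53
tool_pos: [0.6174, 0.0201, 0.1375]
ee_rot: [[-0.927, 0.375, -0.0], [0.375, 0.927, 0.0], [0.001, 0.0, -1.0]]
wrist_force: [0.5, 1.9, -0.6]
finger_gap: 0.0401
gripper_force: 0.9
```

```bash
python3 - <<'E'
from h import *
d=get_image('wrist');o=arm.get_obs();print(o['clock'],o['tool_pos'].round(4),o['joint_pos'].round(1),o['wrist_force'],o['ft_torque'])
im=np.vstack([d['img'][60:400,160:480]]);t=get_image('top')['img'][130:250,240:350]
cv2.imwrite('pics/w4.png',np.hstack([im,cv2.resize(t,(312,340),interpolation=cv2.INTER_CUBIC)]))
E
```

```text
4.5833 [0.6174 0.0201 0.1375] [ -2.2  28.2 100.4   0.   51.5 -70. ] [ 0.26382744 -0.32561638  0.50346176] [ 0.01061301 -0.00590976  0.00553919]
```

View pics/w4.png

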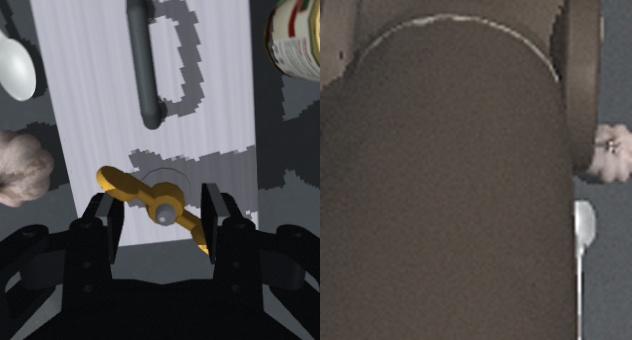

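The wing is being pushed by both fingers, about 30° behind the finger line at (165,200), with the box unmoved. I'll carry on.

>>> {"op": "move_arm", "data": {"motion": "0 0 0 0.039;0 0 0 0.039;0 0 0 0.039;0 0 0 0.039;0 0 0 0.039"}}

```text
clock: 5.05
tool_pos: [0.6171, 0.0205, 0.1374]
ee_rot: [[-0.546, 0.838, -0.001], [0.838, 0.546, 0.001], [0.001, -0.001, -1.0]]
wrist_force: [0.5, 1.6, -2.1]
finger_gap: 0.0397
gripper_force: 0.9
```

>>> {"op": "move_arm", "data": {"motion": "0 0 0 0.039;0 0 0 0.039;0 0 0 0.039;0 0 0 0.039;0 0 0 0.039"}}

```text
clock: 5.47
tool_pos: [0.6174, 0.0205, 0.1376]
ee_rot: [[0.035, 0.999, -0.0], [0.999, -0.035, 0.001], [0.001, -0.0, -1.0]]
wrist_force: [0.4, 1.1, -0.5]
finger_gap: 0.0399
gripper_force: 0.8
```

>>> {"op": "move_arm", "data": {"motion": "0 0 0 0.039;0 0 0 0.039;0 0 0 0.039;0 0 0 0.039;0 0 0 0.039"}}

```text
clock: 5.88
tool_pos: [0.6181, 0.0203, 0.138]
ee_rot: [[0.603, 0.798, 0.001], [0.798, -0.603, 0.001], [0.001, 0.001, -1.0]]
wrist_force: [1.2, 1.4, -0.0]
finger_gap: 0.0404
gripper_force: 0.8
```

>>> {"op": "move_arm", "data": {"motion": "0 0 0 0.039;0 0 0 0.039;0 0 0 0.039;0 0 0 0.039;0 0 0 0.039"}}

```text
clock: 6.3
tool_pos: [0.6182, 0.02, 0.1381]
ee_rot: [[0.952, 0.306, 0.002], [0.306, -0.952, 0.0], [0.002, 0.0, -1.0]]
wrist_force: [0.9, -0.2, -1.8]
finger_gap: 0.0402
gripper_force: 0.8
```

>>> {"op": "move_arm", "data": {"motion": "0 0 0 0.039;0 0 0 0.039;0 0 0 0.039;0 0 0 0.039;0 0 0 0.039"}}

```text
clock: 6.72
tool_pos: [0.6176, 0.0201, 0.1378]
ee_rot: [[0.955, -0.297, 0.0], [-0.297, -0.955, 0.0], [0.0, -0.0, -1.0]]
wrist_force: [-0.1, 0.8, -0.9]
finger_gap: 0.04
gripper_force: 0.9
```

>>> {"op": "move_arm", "data": {"motion": "0 0 0 0.039;0 0 0 0.039;0 0 0 0.039;0 0 0 0.039;0 0 0 0.039"}}

```text
clock: 7.13
tool_pos: [0.6173, 0.0205, 0.1375]
ee_rot: [[0.61, -0.792, -0.001], [-0.792, -0.61, 0.001], [-0.001, -0.0, -1.0]]
wrist_force: [0.0, 1.0, -1.4]
finger_gap: 0.0402
gripper_force: 0.9
```

```bash
python3 - <<'E'
from h import *
d=get_image('wrist');o=arm.get_obs();print(o['clock'],o['tool_pos'].round(4),o['joint_pos'].round(1),o['wrist_force'],o['ft_torque'],np.degrees(np.arctan2(o['ee_rot'][1,1],o['ee_rot'][0,1])))
cv2.imwrite('pics/w5.png',d['img'])
P0=[.54893,.03778,-.25247]
print(proj(d,[(.618,.020,.056),(.618,.020,.084)]).round(0).tolist(),proj(d,box2w(P0,[(.102,.052,0),(.102,-.052,0)])).round(0).tolist())
E
```

```text
7.1833 [0.6173 0.0204 0.1375] [-2.200e+00  2.820e+01  1.004e+02  1.000e-01  5.150e+01  1.404e+02] [-0.27322574  1.44198654 -1.6141764 ] [ 0.12771995 -0.01624696  0.03678015] -142.6138860746682
[[323.0, 249.0], [323.0, 274.0]] [[217.0, 262.0], [366.0, 147.0]]
```

View pics/w5.png

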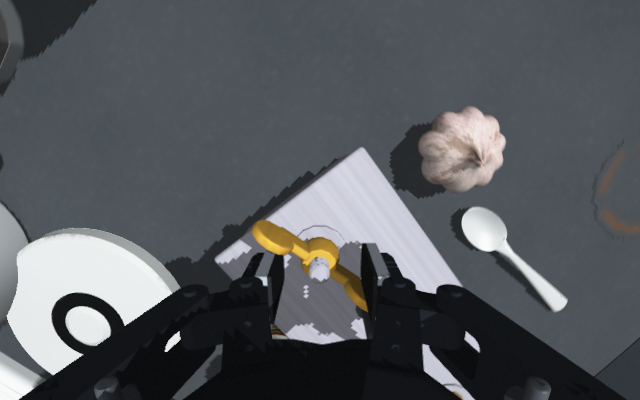

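Both wings are driven and the lid corners at (217,262) and (366,147) match the prediction, so the box hasn't moved. I'll lift, spin back and re-engage.

>>> {"op": "move_arm", "data": {"motion": "0 0 0 -0.039;0 0 -0.2 -0.039;0 0 -0.2 0;0 0 0 -0.039;0 0 0 -0.039"}}

```text
clock: 7.6
tool_pos: [0.619, 0.0197, 0.1801]
ee_rot: [[0.917, -0.399, 0.004], [-0.399, -0.917, -0.001], [0.004, -0.001, -1.0]]
wrist_force: [-0.9, -0.1, -0.6]
finger_gap: 0.04
gripper_force: 0.0
```

>>> {"op": "move_arm", "data": {"motion": "0 0 0 -0.039;0 0 0 -0.039;0 0 0 -0.039;0 0 0 -0.039;0 0 0 -0.039"}}

```text
clock: 8.02
tool_pos: [0.6177, 0.0197, 0.178]
ee_rot: [[0.98, 0.201, 0.0], [0.201, -0.98, -0.0], [0.0, 0.0, -1.0]]
wrist_force: [0.3, 0.7, -0.4]
finger_gap: 0.0403
gripper_force: 0.0
```

>>> {"op": "move_arm", "data": {"motion": "0 0 0 -0.039;0 0 0 -0.039;0 0 0 -0.039;0 0 0 -0.039;0 0 0 -0.039"}}

```text
clock: 8.43
tool_pos: [0.6177, 0.0197, 0.1781]
ee_rot: [[0.686, 0.728, 0.0], [0.728, -0.686, -0.0], [-0.0, 0.0, -1.0]]
wrist_force: [-0.1, -0.5, -0.6]
finger_gap: 0.0401
gripper_force: 0.0
```

>>> {"op": "move_arm", "data": {"motion": "0 0 0 -0.039;0 0 0 -0.039;0 0 0 -0.039;0 0 0 -0.039;0 0 0 -0.039"}}

```text
clock: 8.85
tool_pos: [0.6177, 0.0197, 0.178]
ee_rot: [[0.142, 0.99, 0.0], [0.99, -0.142, -0.0], [-0.0, 0.0, -1.0]]
wrist_force: [0.2, -0.2, 0.1]
finger_gap: 0.0402
gripper_force: 0.0
```

>>> {"op": "move_arm", "data": {"motion": "0 0 0 -0.039;0 0 0 -0.039;0 0 0 -0.039;0 0 0 -0.039;0 0 0 -0.039"}}

```text
clock: 9.27
tool_pos: [0.6176, 0.0197, 0.178]
ee_rot: [[-0.453, 0.892, 0.0], [0.892, 0.453, -0.0], [-0.0, 0.0, -1.0]]
wrist_force: [0.4, 0.5, 0.2]
finger_gap: 0.0405
gripper_force: 0.0
```

>>> {"op": "move_arm", "data": {"motion": "0 0 0 -0.039;0 0 0 -0.039;0 0 0 -0.039;0 0 0 -0.039;0 0 0 -0.039"}}

```text
clock: 9.68
tool_pos: [0.6176, 0.0197, 0.178]
ee_rot: [[-0.883, 0.469, 0.0], [0.469, 0.883, -0.0], [-0.0, -0.0, -1.0]]
wrist_force: [-0.3, -0.4, 0.7]
finger_gap: 0.0396
gripper_force: 0.0
```

>>> {"op": "move_arm", "data": {"motion": "0 0 0 -0.039;0 0 0 -0.039;0 0 0 0"}}

```text
clock: 9.93
tool_pos: [0.6176, 0.0198, 0.178]
ee_rot: [[-0.969, 0.246, 0.0], [0.246, 0.969, -0.0], [-0.0, -0.0, -1.0]]
wrist_force: [-0.4, 0.2, 1.2]
finger_gap: 0.0402
gripper_force: 0.0
```

```bash
python3 - <<'E'
from h import *
d=get_image('wrist');o=arm.get_obs();print(o['clock'],o['tool_pos'].round(4),o['joint_pos'].round(1),np.degrees(np.arctan2(o['ee_rot'][1,1],o['ee_rot'][0,1])))
cv2.imwrite('pics/w6.png',d['img'])
P0=[.54893,.03778,-.25247]
print(proj(d,[(.618,.020,.056),(.618,.020,.084)]).round(0).tolist(),proj(d,box2w(P0,[(.102,.052,0),(.102,-.052,0)])).round(0).tolist())
E
```

```text
9.9833 [0.6176 0.0198 0.178 ] [ -2.2  25.   99.6  -0.   55.5 -77.6] 75.45589159711007
[[322.0, 225.0], [323.0, 240.0]] [[395.0, 265.0], [250.0, 264.0]]
```

View pics/w6.png

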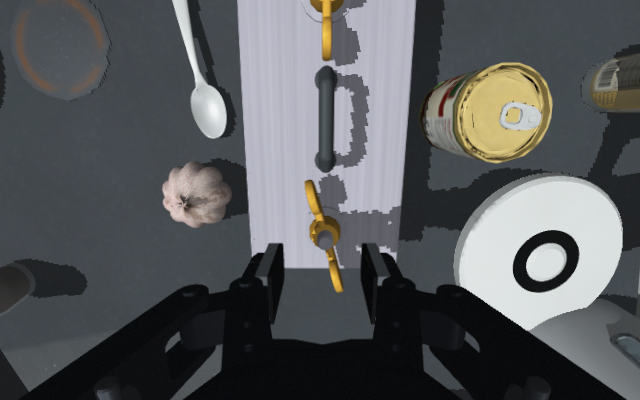

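The wing line runs (313,183) to (338,290), about 13° off the box axis, so about 193° remain. The box, handle and bystanders are in place. Second stroke next.

>>> {"op": "move_arm", "data": {"motion": "0 0 0.1 0;0 0 0.1 0;0 0 0.1 0;0 0 0.1 0;0 0 0 0.039"}}

```text
clock: 10.4
tool_pos: [0.6152, 0.0201, 0.134]
ee_rot: [[-0.929, 0.37, -0.006], [0.37, 0.929, 0.0], [0.006, -0.002, -1.0]]
wrist_force: [-0.5, 0.2, -0.7]
finger_gap: 0.0405
gripper_force: 0.0
```

>>> {"op": "move_arm", "data": {"motion": "0 0 0 0.039;0 0 0 0.039;0 0 0 0.039;0 0 0 0.039;0 0 0 0.039"}}

```text
clock: 10.82
tool_pos: [0.6167, 0.0204, 0.1362]
ee_rot: [[-0.543, 0.84, -0.002], [0.84, 0.543, 0.001], [0.002, -0.001, -1.0]]
wrist_force: [-1.4, 2.3, -0.2]
finger_gap: 0.0403
gripper_force: 0.9
```

>>> {"op": "move_arm", "data": {"motion": "0 0 0 0.039;0 0 0 0.039;0 0 0 0.039;0 0 0 0.039;0 0 0 0.039"}}

```text
clock: 11.23
tool_pos: [0.6166, 0.0207, 0.136]
ee_rot: [[0.038, 0.999, -0.002], [0.999, -0.038, 0.001], [0.001, -0.002, -1.0]]
wrist_force: [1.3, 2.6, -0.3]
finger_gap: 0.0399
gripper_force: 0.8
```

>>> {"op": "move_arm", "data": {"motion": "0 0 0 0.039;0 0 0 0.039;0 0 0 0.039;0 0 0 0.039;0 0 0 0.039"}}

```text
clock: 11.65
tool_pos: [0.6173, 0.0205, 0.1364]
ee_rot: [[0.606, 0.796, -0.001], [0.796, -0.606, 0.001], [0.0, -0.001, -1.0]]
wrist_force: [1.4, 1.9, -0.2]
finger_gap: 0.0405
gripper_force: 0.8
```

>>> {"op": "move_arm", "data": {"motion": "0 0 0 0.039;0 0 0 0.039;0 0 0 0.039;0 0 0 0.039;0 0 0 0.039"}}

```text
clock: 12.07
tool_pos: [0.6177, 0.0202, 0.1366]
ee_rot: [[0.953, 0.303, 0.0], [0.303, -0.953, 0.0], [0.001, -0.0, -1.0]]
wrist_force: [1.4, 0.0, -0.5]
finger_gap: 0.0395
gripper_force: 0.7
```

>>> {"op": "move_arm", "data": {"motion": "0 0 0 -0.039;0 0 -0.2 -0.039;0 0 -0.2 0;0 0 0 -0.039;0 0 0 -0.039"}}

```text
clock: 12.48
tool_pos: [0.6183, 0.02, 0.1784]
ee_rot: [[0.69, 0.724, 0.002], [0.724, -0.69, -0.0], [0.001, 0.002, -1.0]]
wrist_force: [0.2, -0.2, -0.0]
finger_gap: 0.0403
gripper_force: 0.0
```

>>> {"op": "move_arm", "data": {"motion": "0 0 0 -0.039;0 0 0 -0.039;0 0 0 -0.039;0 0 0 -0.039;0 0 0 -0.039"}}

```text
clock: 12.9
tool_pos: [0.6169, 0.02, 0.1763]
ee_rot: [[0.148, 0.989, -0.002], [0.989, -0.148, 0.0], [-0.0, -0.002, -1.0]]
wrist_force: [0.0, 0.3, 0.6]
finger_gap: 0.0401
gripper_force: 0.0
```

>>> {"op": "move_arm", "data": {"motion": "0 0 0 -0.039;0 0 0 -0.039;0 0 0 -0.039;0 0 0 -0.039;0 0 0 -0.039"}}

```text
clock: 13.32
tool_pos: [0.6169, 0.02, 0.1763]
ee_rot: [[-0.448, 0.894, -0.002], [0.894, 0.448, 0.0], [0.001, -0.002, -1.0]]
wrist_force: [0.1, 0.8, 0.0]
finger_gap: 0.0401
gripper_force: 0.0
```

>>> {"op": "move_arm", "data": {"motion": "0 0 0 -0.039;0 0 0 -0.039;0 0 0 -0.039;0 0 0 -0.039;0 0 0 -0.039"}}

```text
clock: 13.73
tool_pos: [0.6169, 0.02, 0.1763]
ee_rot: [[-0.88, 0.474, -0.002], [0.474, 0.88, 0.0], [0.002, -0.001, -1.0]]
wrist_force: [0.7, -1.2, -0.1]
finger_gap: 0.0398
gripper_force: 0.0
```

>>> {"op": "move_arm", "data": {"motion": "0 0 0 -0.039;0 0 0 -0.039;0 0 0 -0.039;0 0 0 -0.039;0 0 0 -0.039"}}

```text
clock: 14.15
tool_pos: [0.6169, 0.02, 0.1763]
ee_rot: [[-0.993, -0.118, -0.002], [-0.118, 0.993, 0.0], [0.002, 0.0, -1.0]]
wrist_force: [-0.2, -0.2, -0.3]
finger_gap: 0.04
gripper_force: 0.0
```

>>> {"op": "move_arm", "data": {"motion": "0 0 0 -0.039;0 0 0 -0.039;0 0 0 -0.039;0 0 0 -0.039;0 0 0 -0.039"}}

```text
clock: 14.57
tool_pos: [0.6169, 0.02, 0.1763]
ee_rot: [[-0.744, -0.668, -0.002], [-0.668, 0.744, 0.0], [0.001, 0.001, -1.0]]
wrist_force: [0.2, 0.5, 0.7]
finger_gap: 0.0398
gripper_force: 0.0
```

>>> {"op": "move_arm", "data": {"motion": "0 0 0 -0.039;0 0 0 -0.039;0 0 0 0"}}

```text
clock: 14.82
tool_pos: [0.6169, 0.0201, 0.1764]
ee_rot: [[-0.563, -0.826, -0.002], [-0.826, 0.563, 0.0], [0.001, 0.002, -1.0]]
wrist_force: [0.4, -0.1, -0.5]
finger_gap: 0.04
gripper_force: 0.0
```

```bash
python3 - <<'E'
from h import *
d=get_image('wrist');o=arm.get_obs();print(o['clock'],o['tool_pos'].round(4),o['joint_pos'].round(1),np.degrees(np.arctan2(o['ee_rot'][1,1],o['ee_rot'][0,1])))
cv2.imwrite('pics/w7.png',d['img'])
P0=[.54893,.03778,-.25247]
print(proj(d,[(.618,.020,.056),(.618,.020,.084)]).round(0).tolist(),proj(d,box2w(P0,[(.102,.052,0),(.102,-.052,0)])).round(0).tolist())
E
```

```text
14.8667 [0.617  0.02   0.1766] [  -2.2   25.1   99.6   -0.    55.4 -147.6] 145.45147510724402
[[322.0, 227.0], [321.0, 243.0]] [[307.0, 302.0], [250.0, 171.0]]
```

View pics/w7.png

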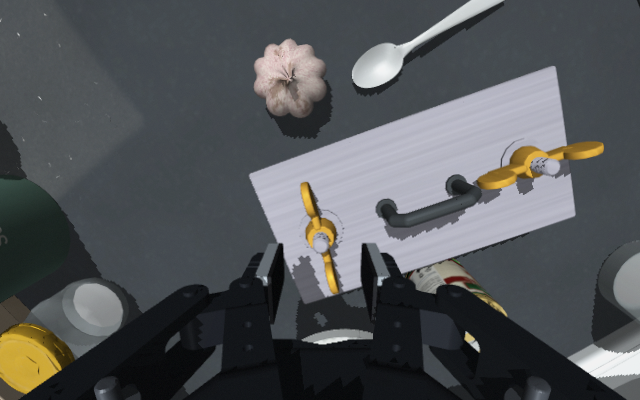

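The wing stands about 83° short, running (308,185) to (334,290). Final stroke, slowing near the stop.

>>> {"op": "move_arm", "data": {"motion": "0 0 0.1 0;0 0 0.1 0;0 0 0.1 0;0 0 0.1 0;0 0 0 0.039"}}

```text
clock: 15.28
tool_pos: [0.6152, 0.0201, 0.134]
ee_rot: [[-0.663, -0.748, -0.006], [-0.748, 0.663, 0.0], [0.004, 0.005, -1.0]]
wrist_force: [-0.2, -0.3, -0.5]
finger_gap: 0.04
gripper_force: 0.0
```

>>> {"op": "move_arm", "data": {"motion": "0 0 0 0.039;0 0 0 0.039;0 0 0 0.039;0 0 0 0.039;0 0 0 0.039"}}

```text
clock: 15.7
tool_pos: [0.6174, 0.02, 0.1365]
ee_rot: [[-0.974, -0.227, -0.0], [-0.227, 0.974, -0.0], [0.0, 0.0, -1.0]]
wrist_force: [1.2, 0.1, -0.9]
finger_gap: 0.04
gripper_force: 0.8
```

>>> {"op": "move_arm", "data": {"motion": "0 0 0 0.039;0 0 0 0.039;0 0 0 0.039;0 0 0 0.039;0 0 0 0.039"}}

```text
clock: 16.12
tool_pos: [0.6173, 0.0201, 0.1364]
ee_rot: [[-0.927, 0.375, -0.001], [0.375, 0.927, 0.0], [0.001, -0.0, -1.0]]
wrist_force: [0.0, -0.3, -1.2]
finger_gap: 0.0402
gripper_force: 0.8
```

>>> {"op": "move_arm", "data": {"motion": "0 0 0 0.039;0 0 0 0.039;0 0 0 0.039;0 0 0 0.039;0 0 0 0"}}

```text
clock: 16.53
tool_pos: [0.6168, 0.0205, 0.1363]
ee_rot: [[-0.645, 0.764, -0.002], [0.764, 0.645, 0.001], [0.002, -0.001, -1.0]]
wrist_force: [0.5, 0.4, 0.1]
finger_gap: 0.0401
gripper_force: 0.4
```

```bash
cat > s.py <<'E'
from h import *
o=arm.get_obs();print(o['clock'],o['tool_pos'].round(4),o['joint_pos'].round(2),o['ft_torque'].round(3),o['joint_efforts'].round(3),o['gripper_force'],np.degrees(np.arctan2(o['ee_rot'][1,1],o['ee_rot'][0,1])))
E
python3 s.py
```

```text
16.5333 [0.6168 0.0205 0.1363] [-2.1500e+00  2.8270e+01  1.0045e+02  4.0000e-02  5.1390e+01 -4.2340e+01] [ 0.157 -0.121  0.027] [-4.8300e-01 -4.4527e+01 -2.2701e+01 -1.3900e-01  3.7000e-02  7.1200e-01] 0.3784371719666524 40.156320649841355
```

>>> {"op": "move_arm", "data": {"motion": "0 0 0 0.02;0 0 0 0.02;0 0 0 0.02;0 0 0 0.02;0 0 0 0"}}

```text
clock: 16.95
tool_pos: [0.6168, 0.0203, 0.1366]
ee_rot: [[-0.438, 0.899, -0.002], [0.899, 0.438, 0.0], [0.001, -0.002, -1.0]]
wrist_force: [0.4, 1.5, -1.4]
finger_gap: 0.0402
gripper_force: 0.6
```

```bash
python3 s.py
```

```text
16.95 [0.6168 0.0203 0.1366] [-2.1600e+00  2.8240e+01  1.0045e+02  3.0000e-02  5.1430e+01 -2.8170e+01] [0.217 0.02  0.048] [-8.1400e-01 -4.4808e+01 -2.3017e+01 -2.7300e-01 -3.4000e-02  3.8300e-01] 0.6344546141917817 25.991518054351864
```

>>> {"op": "move_arm", "data": {"motion": "0 0 0 0.02;0 0 0 0.015;0 0 0 0.015;0 0 0 0;0 0 0 0"}}

```text
clock: 17.37
tool_pos: [0.6168, 0.0209, 0.1368]
ee_rot: [[-0.295, 0.955, -0.002], [0.955, 0.295, 0.001], [0.001, -0.001, -1.0]]
wrist_force: [-0.2, 4.3, -3.4]
finger_gap: 0.0401
gripper_force: 12.1
```

```bash
python3 s.py
```

```text
17.3667 [0.6168 0.0209 0.1368] [-2.1200e+00  2.8220e+01  1.0045e+02  6.0000e-02  5.1440e+01 -1.9340e+01] [0.712 0.077 0.569] [-3.3820e+00 -4.6163e+01 -2.3800e+01 -7.2800e-01 -1.1000e-02  5.8400e-01] 12.12717121001333 17.183347477217357
```

Torque rose from 0.05 to 0.57 N m near the predicted angle, so the nut has hit its stop. I'll back off, lift clear and check.

>>> {"op": "move_arm", "data": {"motion": "0 0 0 -0.039;0 0 0 -0.039;0 0 -0.2 0;0 0 -0.2 0;0 0 -0.3 0"}}

```text
clock: 17.78
tool_pos: [0.6158, 0.0191, 0.2061]
ee_rot: [[-0.516, 0.857, -0.005], [0.857, 0.516, -0.001], [0.002, -0.005, -1.0]]
wrist_force: [-0.5, 0.2, -0.4]
finger_gap: 0.0402
gripper_force: 0.0
```

>>> {"op": "move_arm", "data": {"motion": "0 0 -0.2 0.039;0 0 -0.2 0.039;0 0 -0.2 0;0 0 0 0;0 0 0 0"}}

```text
clock: 18.2
tool_pos: [0.6185, 0.0192, 0.2696]
ee_rot: [[-0.292, 0.956, 0.004], [0.956, 0.292, -0.001], [-0.002, 0.003, -1.0]]
wrist_force: [0.3, 0.1, -0.1]
finger_gap: 0.0404
gripper_force: 0.0
```

```bash
python3 s.py; python3 - <<'E'
from h import *
d=get_image('wrist');s=get_image('scene')
P0=[.54893,.03778,-.25247]
print(proj(d,[(.618,.020,.056),(.618,.020,.084)]).round(0).tolist(),proj(d,box2w(P0,[(.102,.052,0),(.102,-.052,0),(-.102,-.052,0),(-.102,.052,0)])).round(0).tolist())
A=cv2.resize(s['img'][150:270,240:360],(400,400),interpolation=cv2.INTER_CUBIC)
w=cv2.resize(d['img'],(400,250));w=np.vstack([w,np.zeros((150,400,3),np.uint8)])
cv2.imwrite('pics/w8.png',np.hstack([A,w]))
E
```

```text
18.2 [0.6185 0.0192 0.2696] [-2.230e+00  1.877e+01  9.632e+01 -6.000e-02  6.468e+01 -1.917e+01] [-0.032  0.017  0.026] [ 3.2000e-02 -4.2683e+01 -2.7751e+01 -5.0000e-03 -3.3000e-02 -1.0000e-03] 0.0 16.966057865519122
[[320.0, 192.0], [320.0, 199.0]] [[376.0, 163.0], [319.0, 249.0], [137.0, 146.0], [182.0, 44.0]]
```

View pics/w8.png

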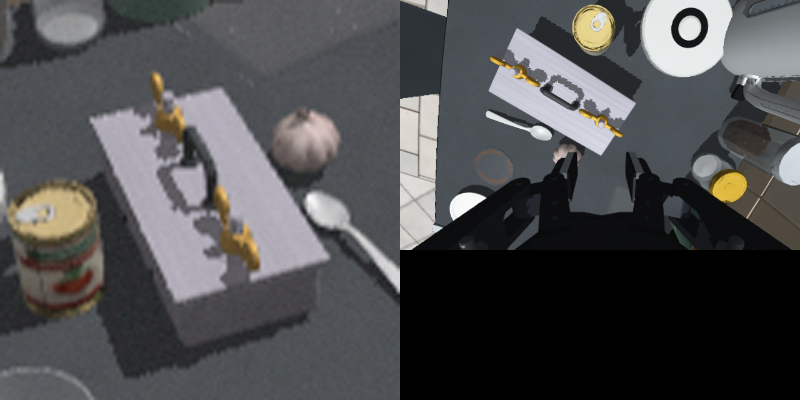

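Both nuts now line up along the box, at (518,72) and (600,122) in the right half, and the scene crop shows the lid corners unchanged. The robot is clear, so I'm handing in.

```bash
python3 -c "
from cell import arm
print(arm.finish_job())"
```

```text
the job is handed in; nothing more can be done
None
```

The loose wing nut is turned down to its hard stop, snug and in line with the other nut; the box and the things around it look unmoved in the last pictures, and the job was handed in at about 18 s.

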